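Pre-start pointing check at the drill station

ROBOT

A 6-joint arm with a two-finger parallel gripper is mounted at the origin on the work surface. World frame = base frame: x ahead of the robot, y to its left, z up, the work surface at z = 0. Lengths are in m, angles in degrees, forces in N, time in s.
With the tool pointing down it reaches from about 0.275 to 1 m from the base axis. Payload 8.4 kg.
Tool frame: the origin (TCP) lies at the very end of the fingers, on their centre line; the grasp point (between the pads) lies 19 mm behind it (arm.pinch_z is the distance from the TCP to the grasp point, in m); z points along the fingers, y is the direction in which the jaws open and shut (so a half turn about z gives the same grasp; the last joint's range is limited). The gripper opens to 85 mm and grips with 20 to 120 N. Pads are 22 mm wide; open, the fingers measure 114 mm over their backs; the gripper's body (76 mm by 85 mm) begins 54 mm behind the grasp point. The pads swing forward as they close: fully open they stand 13 mm farther back than shut.
Start: joints at [-75.653, 20.225, 93.587, -0, 66.188, -0.138], TCP at [0.156, -0.605, 0.211] pointing down, gripper open.
Joint ranges: [-150.9, 150.9], [-52.94, 120.26], [3.33, 152.33], [-74.26, 254.26], [0, 154.13], [-172.89, 172.89]. Speed limits (degrees/s): [127.2, 127.2, 159.86, 180, 180, 180].

INTERFACE

Orientations are given as a 3x3 rotation matrix whose columns are the frame's x, y, z axes.
In Python, from cell import arm gives the robot as it stands.
- The arm moves only by the tool jog_arm, never from a script. Its argument "targets" is a list of rows, each an object of numbers: "tx", "ty", "tz": the shift along the tool's x, y, z in m; "spin": the turn about the tool's z in rad; "claw": the gripper command: -1 is fully open, 1 is shut, values between are in proportion. A call has 1 to 8 rows; each row is the pose to reach, as a shift and turn from the pose measured when the call began, along the tool's axes at that moment; what a row does not reach only later rows make up. A row lasts 1/10 s, in which the tool goes at most 50 mm and 8.59 degrees, less where a joint would pass 70% of its speed; a pose out of reach is approached as far as the arm can. A call with a gripper value outside its range is refused whole. The fingers move at their own pace and stop on an object; "squeeze" is the grip in N (left out, the last holds). Time passes only in rows, so rows that repeat a pose let the fingers close. It gives the time, the measured TCP pose, the force and the opening at its end, in the units of the state.
- arm.state(): the state, without advancing time (a new reading comes with each control period).
- arm.read_camera(name): name is "scene" or "top" or "wrist"; returns a dict with "color" (400x640x3 uint8, red, green, blue), "depth" (400x640 float32, m along the optical axis (not along the pixel's ray), 0 where there is no reading), "intrinsics" (3x3 intrinsics, pixels), "R" (3x3) and "t" (3): a world point X has camera coordinates R X + t. Camera axes: x right, y down, z forward; pixel columns grow to the right and rows downward; lengths in m; the calibration is good to about 2 mm. A picture is of the moment at which its call begins.
- arm.hand_in(): hands the job in, once; it reports no verdict.
The state is a dict: "time_s": time; "joint_positions": joint angles; "joint_velocities": joint speeds; "tau": joint torques, N m; "tool_pos": TCP position; "tool_rot": TCP orientation; "force": force on the tool from outside, world axes, zero at the start; "wrist_torque": the same for the moment, N m; "gripper_width": finger opening in m.
Only numpy, scipy, OpenCV 4.12 (cv2) and the standard library are available. Lean on these libraries where they do the work, as an engineer would, in place of code of your own. Each camera call takes 0.05 s, during which the arm holds its last target.

TASK

Do the pre-start check of the bench drill: first point at the red emergency stop, holding the fingertips one to three centimetres straight above its cap, fingers down and without touching it, and keep still there for a good two seconds. Only then push the lever of the main switch gently over to its on side, the green strip facing away from you, as far as it goes or nearly so, without pinching it, and back off clear. Do not touch the emergency stop, the green start button box or the things lying around.

Things in the scene. Friction and masses are not known exactly. Their poses are not given: they have to be found in the camera images.
- stop_box: Fixed square control box 90 x 90 x 50 mm, grey with a yellow top plate, carrying the red emergency stop in the middle of its top; its highest point is 80 mm above the bench. Origin: centre of its underside, z up, x away from the robot (turned up to 29 degrees). It stands in any of three places in a row, in a mixed order with the other two boxes.
- stop_top (a point): Centre of the top of the red mushroom cap of the emergency stop: cap 40 mm across, top 80 mm above the bench. It gives by 6 mm if touched, which is not wanted.
- start_box: Fixed grey box 90 x 90 x 50 mm with a light grey top plate and a round green start button of 32 mm on it, 80 mm high in all. To be left alone. Origin: centre of its underside.
- switch_box: Fixed grey box 90 x 90 x 50 mm with a white top plate and the main switch on it: a dark block 70 (x) x 50 (y) x 25 mm and above it a steel lever of 10 mm diameter with a black ball of 26 mm at its end. Origin: centre of its underside, z up; its x axis points to the on side (green strip on the top plate, away from the robot), the off side has a black strip. Turned up to 29 degrees.
- switch (a joint): Angle of the main switch lever, rad: 0 = off, leaning 0.6 rad from upright towards the off side (-x of switch_box); 0.6 = upright; 1.2 = on, leaning 0.6 rad to +x, where it meets its stop. It starts between 0 and 0.25 and stays where it is left; about 1 N at the ball moves it.
- switch_tip (a point): Centre of the black ball on the lever's end. It goes on an arc of 80 mm radius in the x-z plane of switch_box about a pivot 72 mm above the bench over the box's origin: ball centre 138 mm above the bench at off and on, 152 mm when upright.
- blank: Loose triangular dark-wood blank with three pale marks, about 120 mm a side, 18 mm thick, lying flat; bystander. Origin: centre of its underside.
- chuck_key: Loose steel T-shaped drill chuck key, about 75 x 75 mm, 15 mm high, lying flat; bystander. Origin: on the bench, under the middle of its cross bar.
- pencil_cup: Loose blue cup, 68 mm across and 80 mm high, with pencils standing up to about 130 mm; bystander. Origin: centre of its underside.
Not all that is in view belongs to the job. Leave any pink look-alike of the stop_box alone.

How it is judged:
By the outcome, as a careful person would: the job done as asked, in the order asked, and still so for the second after the job is handed in, with the robot touching nothing.
It also fails if it takes over 48 s, if anything falls off the work surface, if the arm or the gripper's body presses on something with over 40 N, if the wrist force passes 120 N, or if a joint passes its speed limit or range.

## Working session

There is one attempt and no reset: what is moved stays moved. The work goes in short steps, Python scripts to look and compute and a tool call to move; the robot and the scene stay as the last step left them, time stands still between calls to the robot, and variables do not carry over. Pictures are saved under pics/ and viewed, and the job is handed in when it is done.

Besides the shell and the picture viewer there is one more tool, called after "Emit:" by a JSON object that holds its "name" and its "arguments". jog_arm: Moves the arm, as the interface text tells. Its arguments: {"type":"object","properties":{"targets":{"type":"array","items":{"type":"object","properties":{"tx":{"type":"number"},"ty":{"type":"number"},"tz":{"type":"number"},"spin":{"type":"number"},"claw":{"type":"number"}}}},"squeeze":{"type":"number"}},"required":["targets"]}

```bash
mkdir -p pics
python3 - <<'E'
from cell import arm
import cv2,numpy as np
for n in ["scene","top"]:
    c=arm.read_camera(n); cv2.imwrite(f"pics/{n}0.png",c["color"][:,:,::-1]); np.savez(f"{n}0.npz",**c)
s=arm.state(); print(s["time_s"],s["tool_pos"],s["tool_rot"],s["force"],s["gripper_width"])
E
```

```text
0.1 [ 0.15621016 -0.6046823   0.21011424] [[ 9.68211285e-01  2.50133572e-01 -3.22912265e-04]
 [ 2.50133781e-01 -9.68210492e-01  1.23920422e-03]
 [-2.68046372e-06 -1.28058278e-03 -9.99999180e-01]] [-0.52415777  0.67428689 -0.18844939] 0.08556274724693978
```

View pics/scene0.png

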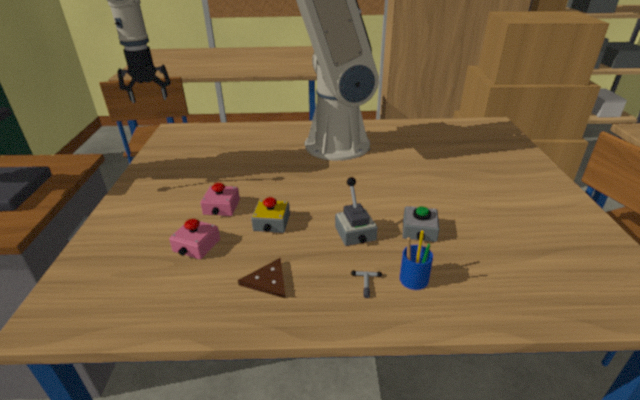

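View pics/top0.png

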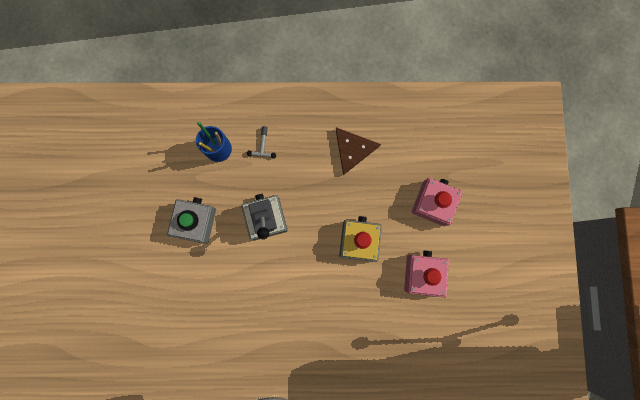

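Candidates for the stop in the top view are the yellow-topped box with red cap at (363,240) and two pink boxes with red caps at (443,200) and (432,277). Only the first has a yellow plate on a grey body, so it fits. The switch is at (264,217), with its ball at (263,233), and the start box is at (191,220). Next I'll take an enlarged crop and measure.

```bash
cat > h.py <<'E'
import numpy as np,cv2
def load(n):
    c=dict(np.load(n)); c["P"]=cloud(c); return c
def cloud(c):
    K=c["intrinsics"];d=c["depth"].astype(float);h,w=d.shape
    u,v=np.meshgrid(np.arange(w),np.arange(h))
    X=np.stack([(u-K[0,2])/K[0,0]*d,(v-K[1,2])/K[1,1]*d,d],-1)
    P=(X-c["t"])@c["R"]; P[d==0]=np.nan; return P
E
python3 - <<'E'
from h import *
for n in ["top0.npz","scene0.npz"]:
    c=load(n);P=c["P"];col=c["color"].astype(int);hsv=cv2.cvtColor(c["color"],cv2.COLOR_RGB2HSV)
    H,S,V=hsv[...,0],hsv[...,1],hsv[...,2]
    print(n,"cam",-c["R"].T@c["t"],"fx",c["intrinsics"][0,0])
    def comp(m,name,zmin,zmax,mina=8):
        m=m&(P[...,2]>zmin)&(P[...,2]<zmax)
        k,l,st,ce=cv2.connectedComponentsWithStats(m.astype(np.uint8))
        for i in range(1,k):
            if st[i,4]>=mina:
                q=P[l==i]; r=cv2.minAreaRect(q[:,:2].astype(np.float32)*1000)
                print(name,ce[i].round(),st[i,4],"mean",q.mean(0).round(4),"mid",((q.min(0)+q.max(0))/2).round(4),"rect",np.round(r[0]),np.round(r[1]),round(r[2],1))
    comp(((H<6)|(H>174))&(S>170),"red",.07,.1)
    comp((H>20)&(H<34)&(S>150),"yellow",.04,.06)
    comp((H>45)&(H<80)&(S>120),"green",.03,.1,3)
    comp((V<45),"dark",.12,.17)
    if n[0]=='t':
        for nm,(a,b) in dict(switch=(264,217),start=(191,220)).items():
            m=np.zeros(H.shape,bool);m[b-35:b+35,a-33:a+33]=1
            m&=(P[...,2]>.035)&(P[...,2]<.058)
            q=P[m];r=cv2.minAreaRect(q[:,:2].astype(np.float32)*1000);print(nm,m.sum(),r)
im=cv2.imread("pics/top0.png")
a=cv2.resize(im[185:265,215:315],None,fx=4,fy=4,interpolation=2);b=cv2.resize(im[185:265,320:420],None,fx=4,fy=4,interpolation=2)
cv2.imwrite("pics/crop0.png",np.hstack([a,b]))
E
```

```text
top0.npz cam [ 0.46232317 -0.09479065  0.93691525] fx 376.84223511137054
red [443. 199.] 214 mean [ 0.5814 -0.398   0.0776] mid [ 0.5823 -0.4     0.0775] rect [ 582. -399.] [37. 37.] 25.0
red [362. 240.] 210 mean [ 0.4895 -0.2096  0.078 ] mid [ 0.4898 -0.2097  0.0773] rect [ 490. -210.] [37. 34.] 89.6
red [432. 276.] 230 mean [ 0.4059 -0.3652  0.0778] mid [ 0.4063 -0.3665  0.0767] rect [ 406. -367.] [37. 36.] 88.3
yellow [361. 240.] 897 mean [ 0.4888 -0.2096  0.0499] mid [ 0.4886 -0.2095  0.0493] rect [ 489. -211.] [82. 81.] 82.7
green [208. 134.] 43 mean [0.7408 0.1501 0.0676] mid [0.7433 0.1502 0.0655] rect [743. 152.] [17.  6.] 25.8
green [186. 220.] 160 mean [0.5381 0.1943 0.0709] mid [0.5386 0.1969 0.0672] rect [538. 196.] [31. 30.] 32.7
dark [263. 233.] 112 mean [0.5033 0.0079 0.1468] mid [0.5043 0.0089 0.1384] rect [504.   9.] [24. 24.] 54.0
switch 694 ((546.1678466796875, 19.916412353515625), (90.1688003540039, 89.72382354736328), 14.652436256408691)
start 1139 ((538.435302734375, 195.376953125), (90.63236236572266, 90.2117691040039), 77.86299896240234)
scene0.npz cam [ 1.41497811 -0.08017336  0.69060614] fx 407.5584943530872
red [218. 187.] 78 mean [ 0.4143 -0.3645  0.0762] mid [ 0.4111 -0.3649  0.0759] rect [ 412. -365.] [31. 32.] 54.3
red [270. 202.] 85 mean [ 0.498  -0.2082  0.0769] mid [ 0.4955 -0.2087  0.0757] rect [ 497. -209.] [30. 32.] 62.2
red [191. 224.] 118 mean [ 0.5904 -0.3971  0.0767] mid [ 0.5886 -0.3982  0.076 ] rect [ 588. -398.] [35. 31.] 82.3
yellow [270. 210.] 396 mean [ 0.4993 -0.2084  0.0499] mid [ 0.4893 -0.2095  0.0514] rect [ 490. -211.] [84. 85.] 84.3
green [422. 211.] 106 mean [0.5455 0.1944 0.0691] mid [0.5471 0.1972 0.0675] rect [545. 195.] [34. 39.] 76.1
green [424. 258.] 20 mean [0.7478 0.1517 0.0889] mid [0.7464 0.1516 0.0864] rect [747. 151.] [10.  4.] 27.6
dark [351. 181.] 44 mean [0.512  0.0093 0.1449] mid [0.5114 0.0092 0.1437] rect [511.   9.] [16. 15.] 85.4
```

View pics/crop0.png

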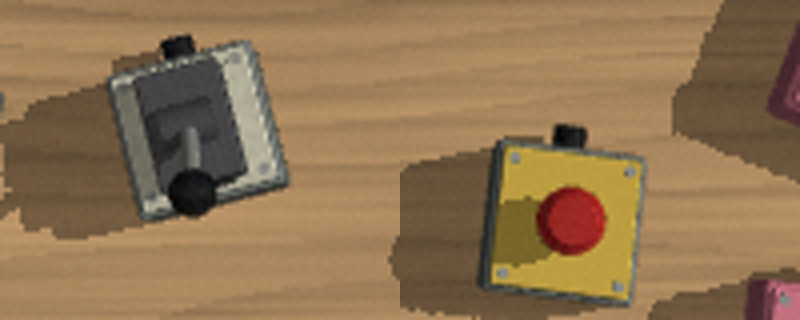

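The crop shows the yellow-plated box with its red cap on the right (the real stop) and the switch with its lever leaning to the near side on the left. The measured positions are:

| Item | Position |
|---|---|
| Stop cap | (0.490, -0.210) |
| Switch box | (0.546, 0.020), yaw about 14.6° |
| Ball | (0.504, 0.009), θ≈0.03 |

The tool's x axis already lies along the switch's x axis, so no spin is needed. I'll move with the fingers shut.

Emit:
{"name": "jog_arm", "arguments": {"targets": [{"tx": 0.02, "ty": -0.014, "tz": 0, "claw": 1}, {"tx": 0.05, "ty": -0.035, "tz": 0, "claw": 1}, {"tx": 0.085, "ty": -0.06, "tz": 0, "claw": 1}, {"tx": 0.12, "ty": -0.085, "tz": 0, "claw": 1}, {"tx": 0.155, "ty": -0.11, "tz": 0, "claw": 1}, {"tx": 0.19, "ty": -0.135, "tz": 0, "claw": 1}, {"tx": 0.22, "ty": -0.156, "tz": 0, "claw": 1}, {"tx": 0.24, "ty": -0.17, "tz": 0, "claw": 1}], "squeeze": 20}}

```text
$.targets[0]: bad value
```

Emit:
{"name": "jog_arm", "arguments": {"targets": [{"tx": 0.02, "ty": -0.014, "tz": 0.0, "spin": 0.0, "claw": 1.0}, {"tx": 0.05, "ty": -0.035, "tz": 0.0, "spin": 0.0, "claw": 1.0}, {"tx": 0.085, "ty": -0.06, "tz": 0.0, "spin": 0.0, "claw": 1.0}, {"tx": 0.12, "ty": -0.085, "tz": 0.0, "spin": 0.0, "claw": 1.0}, {"tx": 0.155, "ty": -0.11, "tz": 0.0, "spin": 0.0, "claw": 1.0}, {"tx": 0.19, "ty": -0.135, "tz": 0.0, "spin": 0.0, "claw": 1.0}, {"tx": 0.22, "ty": -0.156, "tz": 0.0, "spin": 0.0, "claw": 1.0}, {"tx": 0.24, "ty": -0.17, "tz": 0.0, "spin": 0.0, "claw": 1.0}], "squeeze": 20}}

```text
time_s: 0.9
tool_pos: [0.3471, -0.3779, 0.2101]
tool_rot: [[0.968, 0.251, -0.0], [0.251, -0.968, 0.002], [0.0, -0.002, -1.0]]
force: [0.2, -0.3, 0.7]
gripper_width: 0.0001
```

Emit:
{"name": "jog_arm", "arguments": {"targets": [{"tx": 0.02, "ty": -0.014, "tz": 0.0, "spin": 0.0, "claw": 1.0}, {"tx": 0.05, "ty": -0.035, "tz": 0.01, "spin": 0.0, "claw": 1.0}, {"tx": 0.085, "ty": -0.06, "tz": 0.02, "spin": 0.0, "claw": 1.0}, {"tx": 0.12, "ty": -0.085, "tz": 0.03, "spin": 0.0, "claw": 1.0}, {"tx": 0.15, "ty": -0.105, "tz": 0.04, "spin": 0.0, "claw": 1.0}, {"tx": 0.17, "ty": -0.12, "tz": 0.05, "spin": 0.0, "claw": 1.0}, {"tx": 0.18, "ty": -0.127, "tz": 0.055, "spin": 0.0, "claw": 1.0}, {"tx": 0.18, "ty": -0.127, "tz": 0.06, "spin": 0.0, "claw": 1.0}]}}

```text
time_s: 1.7
tool_pos: [0.4899, -0.2089, 0.15]
tool_rot: [[0.967, 0.253, -0.001], [0.253, -0.967, 0.002], [-0.0, -0.002, -1.0]]
force: [-0.1, -0.3, 0.2]
gripper_width: 0.0002
```

Run:
```python
from cell import arm
from h import *
s=arm.state();print(s["tool_pos"],s["joint_positions"])
ims=[]
for n in ["scene","wrist"]:
    c=arm.read_camera(n); np.savez(f"{n}1.npz",**c); ims.append(c["color"][:,:,::-1])
a=cv2.resize(ims[0][120:280,180:420],(600,400),interpolation=2)
cv2.imwrite("pics/s1.png",a);cv2.imwrite("pics/w1.png",ims[1])
c=load("wrist1.npz");P=c["P"];hsv=cv2.cvtColor(c["color"],cv2.COLOR_RGB2HSV);H,S=hsv[...,0],hsv[...,1]
m=((H<6)|(H>174))&(S>170)&(P[...,2]>.06)&(P[...,2]<.09)
k,l,st,ce=cv2.connectedComponentsWithStats(m.astype(np.uint8))
for i in range(1,k):
    if st[i,4]>30:
        q=P[l==i];t=q[q[:,2]>np.percentile(q[:,2],50)];print(ce[i],st[i,4],((q.min(0)+q.max(0))/2).round(4),q.max(0).round(4),t.mean(0).round(4),cv2.minEnclosingCircle(q[:,:2].astype(np.float32)))
```

```text
[ 0.48989779 -0.20888099  0.14997882] [-23.31482992  16.10134288 108.16193413   0.10844029  55.82708787
  51.96146211]
[611.66298749 135.68175129] 2718 [ 0.5805 -0.3983  0.074 ] [ 0.6001 -0.3794  0.0821] [ 0.5805 -0.3984  0.0794] ((0.5803197622299194, -0.3992522656917572), 0.020247220993041992)
[311.95401262 194.47565374] 2218 [ 0.4882 -0.2108  0.0765] [ 0.5074 -0.1917  0.0818] [ 0.4886 -0.2105  0.0796] ((0.4882008731365204, -0.21068787574768066), 0.019632957875728607)
[483.47058824 319.49019608] 51 [ 0.4227 -0.3691  0.0727] [ 0.4244 -0.3617  0.0751] [ 0.4227 -0.3706  0.0739] ((0.42207464575767517, -0.36910319328308105), 0.007610125467181206)
```

View pics/s1.png

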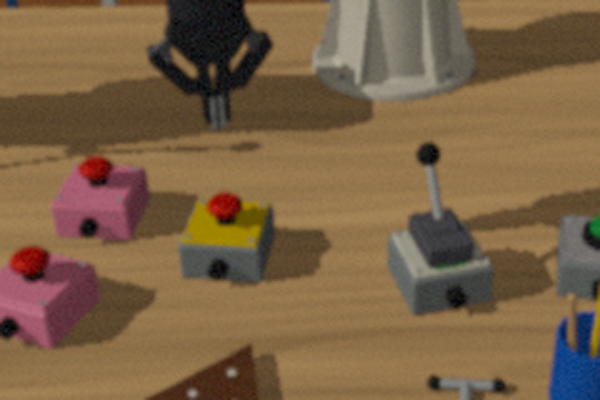

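View pics/w1.png

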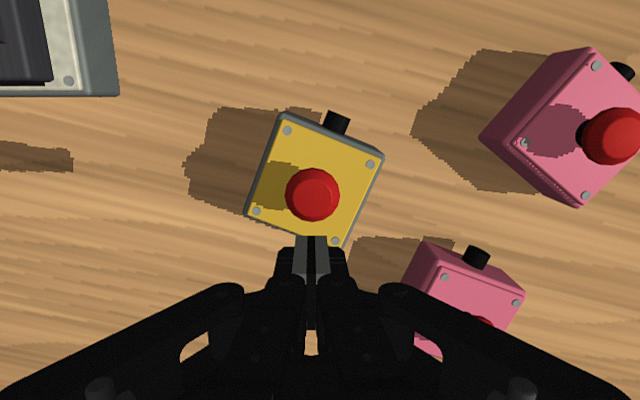

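The wrist view shows the shut fingertips at (311,240), above and in line with the red cap at (312,194) on the yellow plate. The cap measures (0.488–0.490, -0.210), and the scene view shows the fingers over it and clear. I'll descend to 2 cm above it and hold.

Emit:
{"name": "jog_arm", "arguments": {"targets": [{"tx": -0.001, "ty": 0.001, "tz": 0.01, "spin": 0.0, "claw": 1.0}, {"tx": -0.001, "ty": 0.001, "tz": 0.02, "spin": 0.0, "claw": 1.0}, {"tx": -0.001, "ty": 0.001, "tz": 0.03, "spin": 0.0, "claw": 1.0}, {"tx": -0.001, "ty": 0.001, "tz": 0.04, "spin": 0.0, "claw": 1.0}, {"tx": -0.001, "ty": 0.001, "tz": 0.046, "spin": 0.0, "claw": 1.0}, {"tx": -0.001, "ty": 0.001, "tz": 0.05, "spin": 0.0, "claw": 1.0}, {"tx": -0.001, "ty": 0.001, "tz": 0.05, "spin": 0.0, "claw": 1.0}, {"tx": -0.001, "ty": 0.001, "tz": 0.05, "spin": 0.0, "claw": 1.0}]}}

```text
time_s: 2.6
tool_pos: [0.4879, -0.2111, 0.0999]
tool_rot: [[0.968, 0.252, -0.002], [0.252, -0.968, 0.002], [-0.001, -0.002, -1.0]]
force: [0.1, -0.6, 0.1]
gripper_width: -0.0002
```

Run:
```python
from cell import arm
from h import *
c=arm.read_camera("scene"); np.savez("scene2.npz",**c)
cv2.imwrite("pics/s2.png",cv2.resize(c["color"][150:250,220:340,::-1],(720,600),interpolation=2))
s=arm.state();print(s["time_s"],s["tool_pos"])
```

```text
2.65 [ 0.48803382 -0.21122724  0.1000962 ]
```

View pics/s2.png

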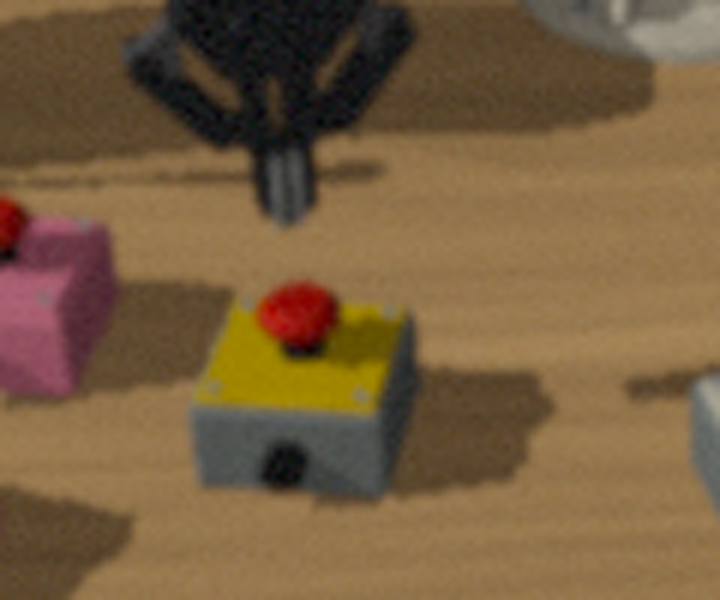

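Run:
```python
from h import *
c=load("scene2.npz")
for X in [(.488,-.2112,.1),(.489,-.21,.08),(.489,-.21,.05)]:
    x=c["R"]@np.array(X)+c["t"];p=c["intrinsics"]@x;p=p[:2]/p[2];print(X,p,((p-[220,150])*6).round())
P=c["P"]
for v in range(178,204,1): print(v,P[v,266].round(3),P[v,268].round(3),P[v,270].round(3),c["color"][v,268])
```

```text
(0.488, -0.2112, 0.1) [268.09422698 192.63430778] [289. 256.]
(0.489, -0.21, 0.08) [269.11441126 199.01809964] [295. 294.]
(0.489, -0.21, 0.05) [270.00233515 208.07649668] [300. 348.]
178 [ 0.501 -0.211  0.154] [ 0.501 -0.206  0.153] [ 0.495 -0.201  0.15 ] [75 73 69]
179 [ 0.5   -0.211  0.15 ] [ 0.497 -0.207  0.148] [ 0.494 -0.202  0.146] [69 70 68]
180 [ 0.505 -0.211  0.149] [ 0.497 -0.207  0.145] [ 0.493 -0.202  0.142] [66 68 66]
181 [ 0.501 -0.212  0.144] [ 0.497 -0.207  0.142] [ 0.494 -0.202  0.14 ] [56 55 54]
182 [ 0.502 -0.212  0.142] [ 0.502 -0.207  0.142] [ 0.494 -0.203  0.137] [58 57 52]
183 [ 0.498 -0.213  0.137] [ 0.498 -0.208  0.136] [ 0.494 -0.203  0.134] [56 53 55]
184 [ 0.501 -0.213  0.135] [ 0.502 -0.207  0.135] [ 0.498 -0.203  0.133] [59 61 57]
185 [ 0.499 -0.213  0.131] [ 0.501 -0.208  0.132] [ 0.496 -0.203  0.129] [55 56 55]
186 [ 0.501 -0.213  0.129] [ 0.499 -0.208  0.128] [ 0.5   -0.203  0.128] [63 61 56]
187 [ 0.498 -0.214  0.124] [ 0.5   -0.208  0.125] [ 0.496 -0.204  0.123] [100  81  59]
188 [ 0.498 -0.214  0.121] [ 0.304 -0.236  0.   ] [ 0.302 -0.23  -0.001] 
[... 609 characters left out ...]
[146 114  72]
196 [ 0.352 -0.238  0.001] [ 0.35  -0.232 -0.   ] [ 0.35  -0.226 -0.   ] [143  97  60]
197 [ 0.356 -0.238  0.   ] [ 0.476 -0.214  0.078] [ 0.474 -0.209  0.077] [141  67  45]
198 [ 0.481 -0.219  0.078] [ 0.483 -0.214  0.079] [ 0.483 -0.208  0.08 ] [142  35  24]
199 [ 0.488 -0.219  0.08 ] [ 0.488 -0.213  0.079] [ 0.491 -0.207  0.081] [142  18  14]
200 [ 0.491 -0.218  0.078] [ 0.493 -0.213  0.08 ] [ 0.493 -0.207  0.079] [141   6   0]
201 [ 0.498 -0.218  0.08 ] [ 0.497 -0.212  0.079] [ 0.496 -0.207  0.078] [144  16   0]
202 [ 0.502 -0.217  0.079] [nan nan nan] [ 0.505 -0.206  0.081] [151  18   4]
203 [ 0.505 -0.217  0.078] [ 0.505 -0.212  0.078] [ 0.503 -0.207  0.076] [159  28  25]
```

The scene depth puts the visible fingertip end at about z 0.122, while the TCP reads 0.100. I need to settle this before counting the hold, so I'll cross-check with the wrist and top views.

Run:
```python
from cell import arm
from h import *
c=load("scene1.npz");P=c["P"]
print("scene1 (TCP .150): lowest finger pts")
m=(abs(P[...,0]-.495)<.03)&(abs(P[...,1]+.209)<.02)&(P[...,2]>.1)
q=P[m];print(np.sort(q[:,2])[:12].round(3))
c=arm.read_camera("wrist");np.savez("wrist2.npz",**c);cv2.imwrite("pics/w2.png",c["color"][:,:,::-1])
for n in["wrist1.npz","wrist2.npz"]:
    c=load(n);P=c["P"];print(n,"cam",(-c["R"].T@c["t"]).round(3))
    for v in range(215,300,5): print(v,P[v,302].round(3),P[v,320].round(3),c["color"][v,302],c["depth"][v,302])
s=arm.state();print(s["time_s"],s["tool_pos"])
for n in["wrist2.npz"]:
    c=load(n)
    for z in (.1,.12):
        x=c["R"]@np.array([s["tool_pos"][0],s["tool_pos"][1],z])+c["t"];p=c["intrinsics"]@x;print(p/p[2])
```

```text
scene1 (TCP .150): lowest finger pts
[0.173 0.173 0.174 0.174 0.175 0.175 0.176 0.177 0.177 0.178 0.178 0.178]
wrist1.npz cam [ 0.554 -0.193  0.313]
215 [ 0.473 -0.207  0.078] [ 0.477 -0.22   0.079] [91 16 15] 0.24778633
220 [ 0.46  -0.21   0.051] [ 0.463 -0.224  0.05 ] [164 124  46] 0.2771832
225 [ 0.456 -0.211  0.05 ] [ 0.459 -0.225  0.05 ] [200 166  63] 0.2792107
230 [ 0.451 -0.212  0.049] [ 0.455 -0.226  0.05 ] [199 165  62] 0.2823084
235 [ 0.497 -0.204  0.173] [ 0.5   -0.211  0.175] [138 112  46] 0.14950335
240 [ 0.498 -0.204  0.18 ] [ 0.5   -0.211  0.18 ] [56 55 54] 0.14279306
245 [ 0.498 -0.204  0.185] [ 0.5   -0.211  0.185] [61 58 57] 0.13825503
250 [ 0.498 -0.204  0.189] [ 0.5   -0.211  0.19 ] [57 58 55] 0.13381642
255 [ 0.498 -0.204  0.194] [ 0.499 -0.211  0.193] [57 57 55] 0.12927027
260 [ 0.498 -0.204  0.198] [ 0.5   -0.211  0.199] [59 59 56] 0.12558769
265 [ 0.498 -0.205  0.202] [ 0.499 -0.211  0.202] [60 59 58] 0.1216795
270 [ 0.498 -0.205  0.205] [ 0.5   -0.211  0.206] [58 59 55] 0.11854491
275 [ 0.498 -0.205  0.208] [ 0.499 -0.211  0.207] [91 92 87] 0.11592511
280 [ 0
[... 982 characters left out ...]
60 [ 0.497 -0.206  0.148] [ 0.499 -0.212  0.149] [57 58 56] 0.1262806
265 [ 0.497 -0.206  0.152] [ 0.498 -0.212  0.152] [59 59 57] 0.12207076
270 [ 0.497 -0.206  0.156] [ 0.498 -0.212  0.156] [59 61 58] 0.11867773
275 [ 0.496 -0.207  0.159] [ 0.498 -0.212  0.158] [92 93 88] 0.11640003
280 [ 0.498 -0.206  0.164] [ 0.5   -0.212  0.165] [10 10 11] 0.110425696
285 [ 0.498 -0.206  0.168] [ 0.5   -0.212  0.168] [10 13 11] 0.107169874
290 [ 0.498 -0.207  0.17 ] [ 0.5   -0.212  0.171] [14 16 15] 0.10499084
295 [ 0.497 -0.207  0.172] [ 0.499 -0.212  0.173] [15 14 14] 0.103169456
2.7 [ 0.48804145 -0.21122652  0.10016695]
[310.05092769 234.2831099    1.        ]
[309.85094855 251.27048697   1.        ]
```

View pics/w2.png

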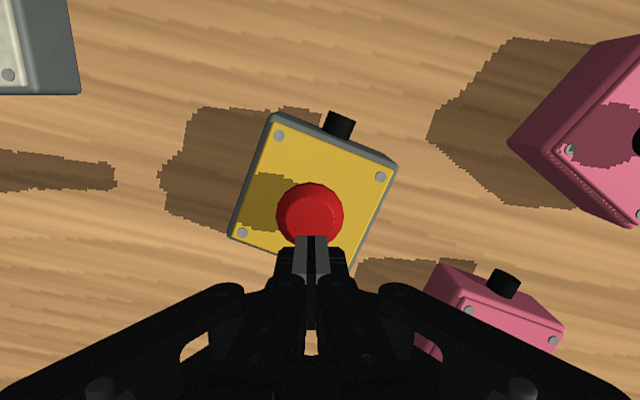

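Run:
```python
from h import *
c=load("scene0.npz");P=c["P"]
m=(abs(P[...,0]-.156)<.06)&(abs(P[...,1]+.605)<.08)&(P[...,2]>.15)&(P[...,2]<.5)
v,u=np.nonzero(m);q=P[m];i=np.argsort(q[:,2])[:15];print(np.c_[u,v,q.round(3)][i])
c=load("wrist2.npz");P=c["P"]
for v in range(229,239):print(v,c["color"][v,[300,303,320,323]].tolist(),P[v,302].round(4))
# predicted projection of pad end at various z, front face x offset 11mm along tool x
tp=np.array([.48804,-.21123]);ax=np.array([.968,.252])
for n in ["wrist2.npz","scene2.npz"]:
  c=load(n)
  for z in (.1,.11,.12,.125):
    for o in (.011,-.011):
        x=c["R"]@np.array([*(tp+o*ax),z])+c["t"];p=c["intrinsics"]@x;print(n,z,o,(p/p[2])[:2].round(1))
im=cv2.imread("pics/scene0.png");cv2.imwrite("pics/open.png",cv2.resize(im[40:120,90:190],None,fx=6,fy=6,interpolation=2))
```

```text
[[ 1.33e+02  1.03e+02  1.76e-01 -6.49e-01  2.43e-01]
 [ 1.65e+02  9.90e+01  1.55e-01 -5.55e-01  2.47e-01]
 [ 1.34e+02  1.02e+02  1.77e-01 -6.44e-01  2.47e-01]
 [ 1.65e+02  9.80e+01  1.47e-01 -5.57e-01  2.47e-01]
 [ 1.64e+02  9.90e+01  1.56e-01 -5.57e-01  2.47e-01]
 [ 1.63e+02  9.90e+01  1.57e-01 -5.60e-01  2.47e-01]
 [ 1.33e+02  1.02e+02  1.79e-01 -6.47e-01  2.48e-01]
 [ 1.34e+02  1.01e+02  1.72e-01 -6.46e-01  2.48e-01]
 [ 1.31e+02  1.01e+02  1.74e-01 -6.54e-01  2.49e-01]
 [ 1.33e+02  1.01e+02  1.78e-01 -6.46e-01  2.50e-01]
 [ 1.63e+02  9.80e+01  1.56e-01 -5.60e-01  2.50e-01]
 [ 1.34e+02  1.00e+02  1.70e-01 -6.46e-01  2.51e-01]
 [ 1.30e+02  1.01e+02  1.79e-01 -6.55e-01  2.51e-01]
 [ 1.64e+02  9.80e+01  1.57e-01 -5.56e-01  2.51e-01]
 [ 1.66e+02  9.70e+01  1.50e-01 -5.52e-01  2.51e-01]]
229 [[157, 34, 31], [159, 32, 28], [164, 31, 29], [165, 33, 29]] [ 0.4821 -0.208   0.0801]
230 [[159, 35, 32], [158, 29, 27], [166, 34, 32], [165, 33, 30]] [ 0.4813 -0.2082  0.0796]
231 [[157, 32, 29], [158, 31, 28], [163, 33, 29], [164, 31, 28]] [ 0.4808 -0.2083  0.0798]
232 [[154, 28, 26], [155, 28, 2
[... 477 characters left out ...]
1]] [ 0.4965 -0.2056  0.1265]
238 [[59, 58, 56], [57, 58, 54], [59, 60, 57], [55, 57, 54]] [ 0.4968 -0.2056  0.1283]
wrist2.npz 0.1 0.011 [310.  213.6]
wrist2.npz 0.1 -0.011 [310.1 254.3]
wrist2.npz 0.11 0.011 [309.9 220.5]
wrist2.npz 0.11 -0.011 [310.  263.3]
wrist2.npz 0.12 0.011 [309.8 228.3]
wrist2.npz 0.12 -0.011 [309.9 273.4]
wrist2.npz 0.125 0.011 [309.8 232.6]
wrist2.npz 0.125 -0.011 [309.8 278.9]
scene2.npz 0.1 0.011 [268.8 194.8]
scene2.npz 0.1 -0.011 [267.4 190.5]
scene2.npz 0.11 0.011 [268.5 191.6]
scene2.npz 0.11 -0.011 [267.1 187.4]
scene2.npz 0.12 0.011 [268.1 188.4]
scene2.npz 0.12 -0.011 [266.8 184.3]
scene2.npz 0.125 0.011 [268.  186.8]
scene2.npz 0.125 -0.011 [266.6 182.7]
```

View pics/open.png

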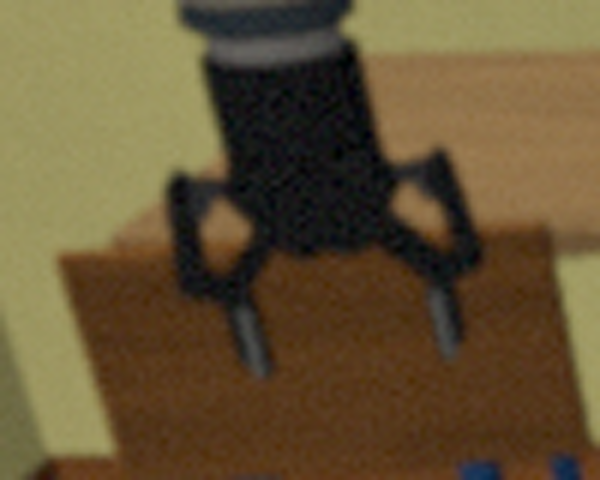

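Both cameras put the pad ends about 23 mm short of the reported TCP, both open and shut. By the reported TCP I'm 2 cm above the cap, but by sight it's about 4 cm. First I'll hold here, which is valid by the TCP reading and touches nothing. Then I'll probe the bare bench lightly to find where the fingers really end, and hold again at the true height if they are short.

Emit:
{"name": "jog_arm", "arguments": {"targets": [{"tx": 0.001, "ty": -0.001, "tz": 0.0, "spin": 0.0, "claw": 1.0}, {"tx": 0.001, "ty": -0.001, "tz": 0.0, "spin": 0.0, "claw": 1.0}, {"tx": 0.001, "ty": -0.001, "tz": 0.0, "spin": 0.0, "claw": 1.0}, {"tx": 0.001, "ty": -0.001, "tz": 0.0, "spin": 0.0, "claw": 1.0}, {"tx": 0.001, "ty": -0.001, "tz": 0.0, "spin": 0.0, "claw": 1.0}, {"tx": 0.001, "ty": -0.001, "tz": 0.0, "spin": 0.0, "claw": 1.0}, {"tx": 0.001, "ty": -0.001, "tz": 0.0, "spin": 0.0, "claw": 1.0}, {"tx": 0.001, "ty": -0.001, "tz": 0.0, "spin": 0.0, "claw": 1.0}]}}

```text
time_s: 3.5
tool_pos: [0.4887, -0.21, 0.1001]
tool_rot: [[0.968, 0.252, -0.001], [0.252, -0.968, 0.002], [-0.001, -0.002, -1.0]]
force: [0.7, 1.2, -0.3]
gripper_width: 0.0001
```

Emit:
{"name": "jog_arm", "arguments": {"targets": [{"tx": 0.0, "ty": 0.0, "tz": 0.0, "spin": 0.0, "claw": 1.0}, {"tx": 0.0, "ty": 0.0, "tz": 0.0, "spin": 0.0, "claw": 1.0}, {"tx": 0.0, "ty": 0.0, "tz": 0.0, "spin": 0.0, "claw": 1.0}, {"tx": 0.0, "ty": 0.0, "tz": 0.0, "spin": 0.0, "claw": 1.0}, {"tx": 0.0, "ty": 0.0, "tz": 0.0, "spin": 0.0, "claw": 1.0}, {"tx": 0.0, "ty": 0.0, "tz": 0.0, "spin": 0.0, "claw": 1.0}, {"tx": 0.0, "ty": 0.0, "tz": 0.0, "spin": 0.0, "claw": 1.0}, {"tx": 0.0, "ty": 0.0, "tz": 0.0, "spin": 0.0, "claw": 1.0}]}}

```text
time_s: 4.3
tool_pos: [0.4887, -0.21, 0.1001]
tool_rot: [[0.968, 0.252, -0.001], [0.252, -0.968, 0.002], [-0.001, -0.002, -1.0]]
force: [-1.0, -0.7, 0.5]
gripper_width: 0.0002
```

Emit:
{"name": "jog_arm", "arguments": {"targets": [{"tx": 0.0, "ty": 0.0, "tz": 0.0, "spin": 0.0, "claw": 1.0}, {"tx": 0.0, "ty": 0.0, "tz": 0.0, "spin": 0.0, "claw": 1.0}, {"tx": 0.0, "ty": 0.0, "tz": 0.0, "spin": 0.0, "claw": 1.0}, {"tx": 0.0, "ty": 0.0, "tz": 0.0, "spin": 0.0, "claw": 1.0}, {"tx": 0.0, "ty": 0.0, "tz": 0.0, "spin": 0.0, "claw": 1.0}, {"tx": 0.0, "ty": 0.0, "tz": 0.0, "spin": 0.0, "claw": 1.0}, {"tx": 0.0, "ty": 0.0, "tz": 0.0, "spin": 0.0, "claw": 1.0}, {"tx": 0.0, "ty": 0.0, "tz": 0.0, "spin": 0.0, "claw": 1.0}]}}

```text
time_s: 5.1
tool_pos: [0.4887, -0.21, 0.1001]
tool_rot: [[0.968, 0.252, -0.001], [0.252, -0.968, 0.002], [-0.001, -0.002, -1.0]]
force: [0.6, -0.9, -0.3]
gripper_width: -0.0004
```

```bash
python3 -c "
from cell import arm
s=arm.state();print(s['time_s'],s['tool_pos'],s['force'],arm.pinch_z)
print([a for a in dir(arm) if a[0]!='_'])"
```

```text
5.1 [ 0.48874229 -0.21000907  0.10013718] [ 0.63355439 -0.85154481 -0.32277551] 0.0187
['Unreachable', 'hand_in', 'pinch_z', 'read_camera', 'state']
```

Held 2.4 s at a reported 20 mm. Next comes the bench probe over the empty spot near (0.40, -0.10).

Emit:
{"name": "jog_arm", "arguments": {"targets": [{"tx": 0.0, "ty": 0.0, "tz": -0.02, "spin": 0.0, "claw": 1.0}, {"tx": 0.0, "ty": 0.0, "tz": -0.045, "spin": 0.0, "claw": 1.0}, {"tx": -0.01, "ty": -0.02, "tz": -0.05, "spin": 0.0, "claw": 1.0}, {"tx": -0.025, "ty": -0.055, "tz": -0.05, "spin": 0.0, "claw": 1.0}, {"tx": -0.042, "ty": -0.095, "tz": -0.05, "spin": 0.0, "claw": 1.0}, {"tx": -0.055, "ty": -0.12, "tz": -0.04, "spin": 0.0, "claw": 1.0}, {"tx": -0.058, "ty": -0.129, "tz": -0.01, "spin": 0.0, "claw": 1.0}, {"tx": -0.058, "ty": -0.129, "tz": 0.02, "spin": 0.0, "claw": 1.0}]}}

```text
time_s: 5.9
tool_pos: [0.3998, -0.0988, 0.0805]
tool_rot: [[0.968, 0.253, 0.001], [0.253, -0.968, 0.001], [0.001, -0.001, -1.0]]
force: [0.9, 0.4, -0.7]
gripper_width: 0.0001
```

Emit:
{"name": "jog_arm", "arguments": {"targets": [{"tx": 0.0, "ty": 0.0, "tz": 0.02, "spin": 0.0, "claw": 1.0}, {"tx": 0.0, "ty": 0.0, "tz": 0.04, "spin": 0.0, "claw": 1.0}, {"tx": 0.0, "ty": 0.0, "tz": 0.055, "spin": 0.0, "claw": 1.0}, {"tx": 0.0, "ty": 0.0, "tz": 0.062, "spin": 0.0, "claw": 1.0}, {"tx": 0.0, "ty": 0.0, "tz": 0.065, "spin": 0.0, "claw": 1.0}, {"tx": 0.0, "ty": 0.0, "tz": 0.065, "spin": 0.0, "claw": 1.0}]}}

```text
time_s: 6.5
tool_pos: [0.3999, -0.0987, 0.0156]
tool_rot: [[0.968, 0.253, 0.001], [0.253, -0.968, 0.001], [0.001, -0.001, -1.0]]
force: [0.1, 0.4, 0.2]
gripper_width: 0.0
```

Next I'll step down gently to 2 mm below the reported z = 0.

Emit:
{"name": "jog_arm", "arguments": {"targets": [{"tx": 0.0, "ty": 0.0, "tz": 0.006, "spin": 0.0, "claw": 1.0}, {"tx": 0.0, "ty": 0.0, "tz": 0.01, "spin": 0.0, "claw": 1.0}, {"tx": 0.0, "ty": 0.0, "tz": 0.013, "spin": 0.0, "claw": 1.0}, {"tx": 0.0, "ty": 0.0, "tz": 0.015, "spin": 0.0, "claw": 1.0}, {"tx": 0.0, "ty": 0.0, "tz": 0.016, "spin": 0.0, "claw": 1.0}, {"tx": 0.0, "ty": 0.0, "tz": 0.017, "spin": 0.0, "claw": 1.0}]}}

```text
time_s: 7.1
tool_pos: [0.4, -0.0987, -0.0015]
tool_rot: [[0.968, 0.253, 0.001], [0.253, -0.968, 0.001], [0.001, -0.001, -1.0]]
force: [0.5, -0.4, 0.0]
gripper_width: -0.0003
```

```bash
python3 -c "
from cell import arm
from h import *
s=arm.state();print(s['time_s'],s['tool_pos'],s['force'])
c=arm.read_camera('scene');np.savez('scene3.npz',**c)
cv2.imwrite('pics/s3.png',cv2.resize(c['color'][120:240,250:370,::-1],(600,600),interpolation=2))
"
```

```text
7.1 [ 0.39996443 -0.09872259 -0.00147358] [ 0.47886323 -0.38888047  0.00506854]
```

View pics/s3.png

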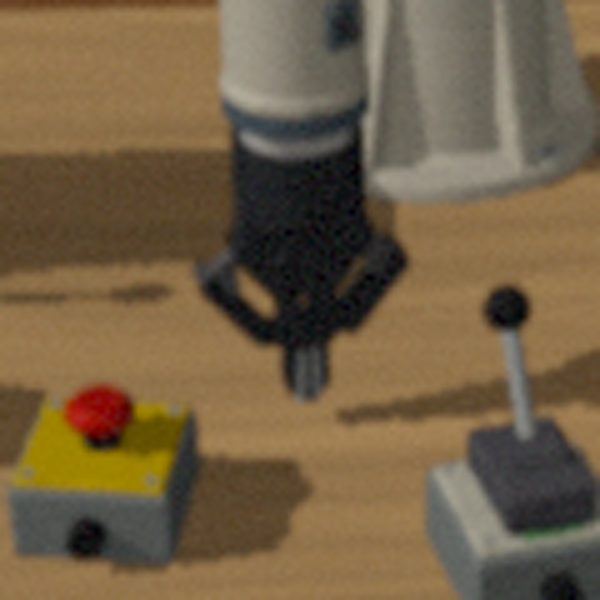

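The reported TCP is 1.5 mm below the bench with no force, and the picture shows the tips (308,395 in the crop) hovering, so the fingers really are shorter than the reported TCP. I'll go a bit lower to bound the offset.

Emit:
{"name": "jog_arm", "arguments": {"targets": [{"tx": 0.0, "ty": 0.0, "tz": 0.005, "spin": 0.0, "claw": 1.0}, {"tx": 0.0, "ty": 0.0, "tz": 0.009, "spin": 0.0, "claw": 1.0}, {"tx": 0.0, "ty": 0.0, "tz": 0.012, "spin": 0.0, "claw": 1.0}, {"tx": 0.0, "ty": 0.0, "tz": 0.014, "spin": 0.0, "claw": 1.0}, {"tx": 0.0, "ty": 0.0, "tz": 0.015, "spin": 0.0, "claw": 1.0}, {"tx": 0.0, "ty": 0.0, "tz": 0.015, "spin": 0.0, "claw": 1.0}]}}

```text
time_s: 7.75
tool_pos: [0.3998, -0.0987, -0.0167]
tool_rot: [[0.968, 0.253, 0.0], [0.253, -0.968, 0.002], [0.001, -0.001, -1.0]]
force: [-0.2, -0.1, 0.2]
gripper_width: 0.0001
```

```bash
python3 -c "
from cell import arm
from h import *
c=arm.read_camera('scene');np.savez('scene4.npz',**c)
c=load('scene4.npz');P=c['P']
m=(abs(P[...,0]-.405)<.03)&(abs(P[...,1]+.099)<.02)&(P[...,2]>.004)
q=P[m];print(np.sort(q[:,2])[:14].round(4))
s=arm.state();print(s['time_s'],s['tool_pos'],s['force'])
"
```

```text
[0.0042 0.0057 0.0059 0.0076 0.0077 0.01   0.0108 0.0109 0.0111 0.012
 0.0121 0.0122 0.0122 0.0125]
7.8 [ 0.39988834 -0.09865648 -0.01659638] [ 0.25694445 -0.59628547  0.12111749]
```

No contact even at TCP z = -0.0166, so the fingers end at least 17 mm behind the reported TCP. The cameras say about 22 mm. I'll go back over the stop and hold with the real tips about 2 cm above the cap, which is TCP z ≈ 0.078.

Emit:
{"name": "jog_arm", "arguments": {"targets": [{"tx": 0.0, "ty": 0.0, "tz": -0.03, "spin": 0.0, "claw": 1.0}, {"tx": 0.0, "ty": 0.0, "tz": -0.075, "spin": 0.0, "claw": 1.0}, {"tx": 0.0, "ty": 0.0, "tz": -0.12, "spin": 0.0, "claw": 1.0}, {"tx": 0.005, "ty": 0.01, "tz": -0.15, "spin": 0.0, "claw": 1.0}, {"tx": 0.02, "ty": 0.045, "tz": -0.155, "spin": 0.0, "claw": 1.0}, {"tx": 0.038, "ty": 0.085, "tz": -0.155, "spin": 0.0, "claw": 1.0}, {"tx": 0.053, "ty": 0.119, "tz": -0.155, "spin": 0.0, "claw": 1.0}, {"tx": 0.058, "ty": 0.13, "tz": -0.155, "spin": 0.0, "claw": 1.0}]}}

```text
time_s: 8.6
tool_pos: [0.4912, -0.2127, 0.1388]
tool_rot: [[0.968, 0.252, 0.003], [0.252, -0.968, 0.0], [0.003, 0.001, -1.0]]
force: [0.3, 0.7, -0.1]
gripper_width: 0.0
```

Emit:
{"name": "jog_arm", "arguments": {"targets": [{"tx": -0.001, "ty": -0.003, "tz": 0.01, "spin": 0.0, "claw": 1.0}, {"tx": -0.001, "ty": -0.003, "tz": 0.025, "spin": 0.0, "claw": 1.0}, {"tx": -0.001, "ty": -0.003, "tz": 0.037, "spin": 0.0, "claw": 1.0}, {"tx": -0.001, "ty": -0.003, "tz": 0.047, "spin": 0.0, "claw": 1.0}, {"tx": -0.001, "ty": -0.003, "tz": 0.054, "spin": 0.0, "claw": 1.0}, {"tx": -0.001, "ty": -0.003, "tz": 0.058, "spin": 0.0, "claw": 1.0}, {"tx": -0.001, "ty": -0.003, "tz": 0.06, "spin": 0.0, "claw": 1.0}, {"tx": -0.001, "ty": -0.003, "tz": 0.06, "spin": 0.0, "claw": 1.0}]}}

```text
time_s: 9.4
tool_pos: [0.4897, -0.21, 0.0788]
tool_rot: [[0.968, 0.252, 0.003], [0.252, -0.968, 0.0], [0.003, 0.001, -1.0]]
force: [-0.3, -0.5, 0.1]
gripper_width: -0.0002
```

```bash
python3 -c "
from cell import arm
from h import *
c=arm.read_camera('scene');np.savez('scene5.npz',**c)
cv2.imwrite('pics/s5.png',cv2.resize(c['color'][150:250,220:340,::-1],(720,600),interpolation=2))
c=load('scene5.npz');P=c['P']
m=(abs(P[...,0]-.498)<.012)&(abs(P[...,1]+.21)<.015)&(P[...,2]>.086)
q=P[m];print(np.sort(q[:,2])[:10].round(4))
s=arm.state();print(s['time_s'],s['tool_pos'],s['force'])
"
```

```text
[0.0996 0.1009 0.1015 0.1026 0.1028 0.1046 0.1048 0.1056 0.1056 0.1056]
9.45 [ 0.48981654 -0.21012392  0.07905046] [ 0.31445654  0.97763183 -0.02062611]
```

View pics/s5.png

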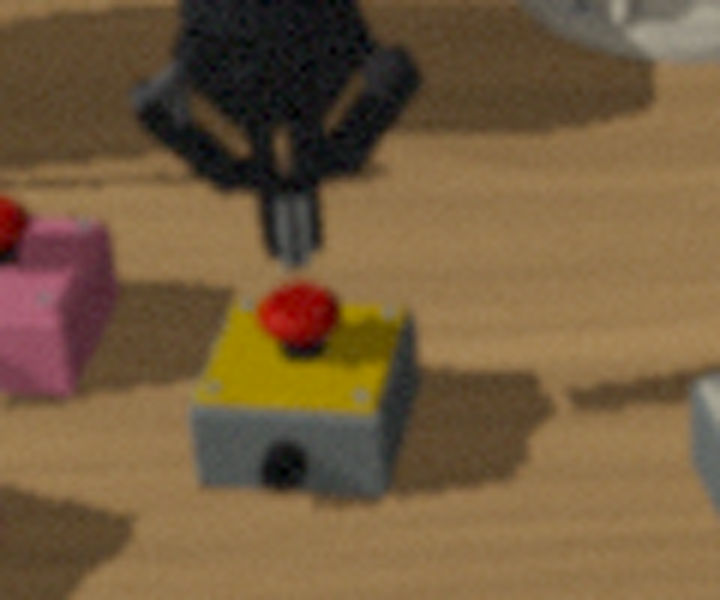

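The fingertips (292,262 in the crop) now end at z≈0.100–0.101, about 2 cm above the cap top (298,290), with a clear gap and no force. I'll hold here.

Emit:
{"name": "jog_arm", "arguments": {"targets": [{"tx": 0.0, "ty": 0.0, "tz": 0.0, "spin": 0.0, "claw": 1.0}, {"tx": 0.0, "ty": 0.0, "tz": 0.0, "spin": 0.0, "claw": 1.0}, {"tx": 0.0, "ty": 0.0, "tz": 0.0, "spin": 0.0, "claw": 1.0}, {"tx": 0.0, "ty": 0.0, "tz": 0.0, "spin": 0.0, "claw": 1.0}, {"tx": 0.0, "ty": 0.0, "tz": 0.0, "spin": 0.0, "claw": 1.0}, {"tx": 0.0, "ty": 0.0, "tz": 0.0, "spin": 0.0, "claw": 1.0}, {"tx": 0.0, "ty": 0.0, "tz": 0.0, "spin": 0.0, "claw": 1.0}, {"tx": 0.0, "ty": 0.0, "tz": 0.0, "spin": 0.0, "claw": 1.0}]}}

```text
time_s: 10.25
tool_pos: [0.4898, -0.2101, 0.079]
tool_rot: [[0.968, 0.252, 0.003], [0.252, -0.968, -0.0], [0.003, 0.001, -1.0]]
force: [-0.5, -0.1, -0.2]
gripper_width: 0.0001
```

Emit:
{"name": "jog_arm", "arguments": {"targets": [{"tx": 0.0, "ty": 0.0, "tz": 0.0, "spin": 0.0, "claw": 1.0}, {"tx": 0.0, "ty": 0.0, "tz": 0.0, "spin": 0.0, "claw": 1.0}, {"tx": 0.0, "ty": 0.0, "tz": 0.0, "spin": 0.0, "claw": 1.0}, {"tx": 0.0, "ty": 0.0, "tz": 0.0, "spin": 0.0, "claw": 1.0}, {"tx": 0.0, "ty": 0.0, "tz": 0.0, "spin": 0.0, "claw": 1.0}, {"tx": 0.0, "ty": 0.0, "tz": 0.0, "spin": 0.0, "claw": 1.0}, {"tx": 0.0, "ty": 0.0, "tz": 0.0, "spin": 0.0, "claw": 1.0}, {"tx": 0.0, "ty": 0.0, "tz": 0.0, "spin": 0.0, "claw": 1.0}]}}

```text
time_s: 11.05
tool_pos: [0.4898, -0.2101, 0.079]
tool_rot: [[0.968, 0.252, 0.003], [0.252, -0.968, -0.0], [0.003, 0.001, -1.0]]
force: [-0.7, -0.4, 0.9]
gripper_width: -0.0002
```

Emit:
{"name": "jog_arm", "arguments": {"targets": [{"tx": 0.0, "ty": 0.0, "tz": 0.0, "spin": 0.0, "claw": 1.0}, {"tx": 0.0, "ty": 0.0, "tz": 0.0, "spin": 0.0, "claw": 1.0}, {"tx": 0.0, "ty": 0.0, "tz": 0.0, "spin": 0.0, "claw": 1.0}, {"tx": 0.0, "ty": 0.0, "tz": 0.0, "spin": 0.0, "claw": 1.0}, {"tx": 0.0, "ty": 0.0, "tz": 0.0, "spin": 0.0, "claw": 1.0}, {"tx": 0.0, "ty": 0.0, "tz": 0.0, "spin": 0.0, "claw": 1.0}, {"tx": 0.0, "ty": 0.0, "tz": 0.0, "spin": 0.0, "claw": 1.0}, {"tx": 0.0, "ty": 0.0, "tz": 0.0, "spin": 0.0, "claw": 1.0}]}}

```text
time_s: 11.85
tool_pos: [0.4898, -0.2101, 0.079]
tool_rot: [[0.968, 0.252, 0.003], [0.252, -0.968, -0.0], [0.003, 0.001, -1.0]]
force: [0.8, 0.2, -0.7]
gripper_width: 0.0
```

Emit:
{"name": "jog_arm", "arguments": {"targets": [{"tx": 0.0, "ty": 0.0, "tz": 0.0, "spin": 0.0, "claw": 1.0}, {"tx": 0.0, "ty": 0.0, "tz": 0.0, "spin": 0.0, "claw": 1.0}, {"tx": 0.0, "ty": 0.0, "tz": 0.0, "spin": 0.0, "claw": 1.0}, {"tx": 0.0, "ty": 0.0, "tz": 0.0, "spin": 0.0, "claw": 1.0}]}}

```text
time_s: 12.25
tool_pos: [0.4898, -0.2101, 0.079]
tool_rot: [[0.968, 0.252, 0.003], [0.252, -0.968, -0.0], [0.003, 0.001, -1.0]]
force: [0.1, -0.7, 0.2]
gripper_width: 0.0001
```

Held 2.8 s still with the true gap at about 2 cm. Now I'll rise and move to just behind the lever ball on the off side.

Emit:
{"name": "jog_arm", "arguments": {"targets": [{"tx": 0.0, "ty": 0.0, "tz": -0.03, "spin": 0.0, "claw": 1.0}, {"tx": 0.0, "ty": 0.0, "tz": -0.07, "spin": 0.0, "claw": 1.0}, {"tx": 0.0, "ty": -0.01, "tz": -0.105, "spin": 0.0, "claw": 1.0}, {"tx": 0.004, "ty": -0.04, "tz": -0.12, "spin": 0.0, "claw": 1.0}, {"tx": 0.009, "ty": -0.08, "tz": -0.12, "spin": 0.0, "claw": 1.0}, {"tx": 0.013, "ty": -0.12, "tz": -0.12, "spin": 0.0, "claw": 1.0}, {"tx": 0.018, "ty": -0.16, "tz": -0.12, "spin": 0.0, "claw": 1.0}, {"tx": 0.021, "ty": -0.19, "tz": -0.12, "spin": 0.0, "claw": 1.0}]}}

```text
time_s: 13.05
tool_pos: [0.4613, -0.019, 0.1991]
tool_rot: [[0.968, 0.252, 0.004], [0.252, -0.968, 0.0], [0.004, 0.001, -1.0]]
force: [0.1, -0.2, -1.1]
gripper_width: 0.0003
```

```bash
cat > go.py <<'E'
from cell import arm
import numpy as np,sys
s=arm.state();R=np.array(s["tool_rot"]);p=np.array(s["tool_pos"])
a=np.radians(14.65);B=np.array([[np.cos(a),-np.sin(a)],[np.sin(a),np.cos(a)]]);O=np.array([.546,.020])
print("time",s["time_s"],"box xy of TCP",((p[:2]-O)@B).round(4),"z",p[2].round(4),"force box",(np.array(s["force"])[:2]@B).round(2),s["force"][2].round(2))
if len(sys.argv)>1:
    bx,by,z=map(float,sys.argv[1:4]);T=np.array([*(O+B@[bx,by]),z]);print("shift tool",(R.T@(T-p)).round(4),"yaw",np.degrees(np.arctan2(R[1,0],R[0,0])))
E
python3 go.py -0.09 0 0.104
```

```text
time 13.05 box xy of TCP [-0.0918 -0.0164] z 0.1991 force box [ 0.03 -0.18] -1.1
shift tool [ 0.0015 -0.0164  0.0951] yaw 14.588467259286464
```

Emit:
{"name": "jog_arm", "arguments": {"targets": [{"tx": 0.001, "ty": -0.016, "tz": 0.01, "spin": 0.0, "claw": 1.0}, {"tx": 0.001, "ty": -0.016, "tz": 0.035, "spin": 0.0, "claw": 1.0}, {"tx": 0.001, "ty": -0.016, "tz": 0.06, "spin": 0.0, "claw": 1.0}, {"tx": 0.001, "ty": -0.016, "tz": 0.08, "spin": 0.0, "claw": 1.0}, {"tx": 0.001, "ty": -0.016, "tz": 0.09, "spin": 0.0, "claw": 1.0}, {"tx": 0.001, "ty": -0.016, "tz": 0.095, "spin": 0.0, "claw": 1.0}, {"tx": 0.001, "ty": -0.016, "tz": 0.095, "spin": 0.0, "claw": 1.0}]}}

```text
time_s: 13.75
tool_pos: [0.4586, -0.0034, 0.104]
tool_rot: [[0.968, 0.252, 0.003], [0.252, -0.968, 0.0], [0.003, 0.001, -1.0]]
force: [0.8, 0.1, 0.7]
gripper_width: 0.0003
```

```bash
python3 go.py 0.02 0 0.104
python3 - <<'E'
from cell import arm
import cv2,numpy as np
i=[arm.read_camera(n)["color"][:,:,::-1] for n in("scene","top")]
a=cv2.resize(i[0][150:250,310:410],(400,400),interpolation=2);b=cv2.resize(i[1][180:280,210:310],(400,400),interpolation=2)
cv2.imwrite("pics/sw1.png",np.hstack([a,b]))
E
```

```text
time 13.75 box xy of TCP [-0.0905 -0.0005] z 0.104 force box [ 0.85 -0.07] 0.68
shift tool [ 0.1105 -0.0006  0.0003] yaw 14.583417485674413
```

View pics/sw1.png

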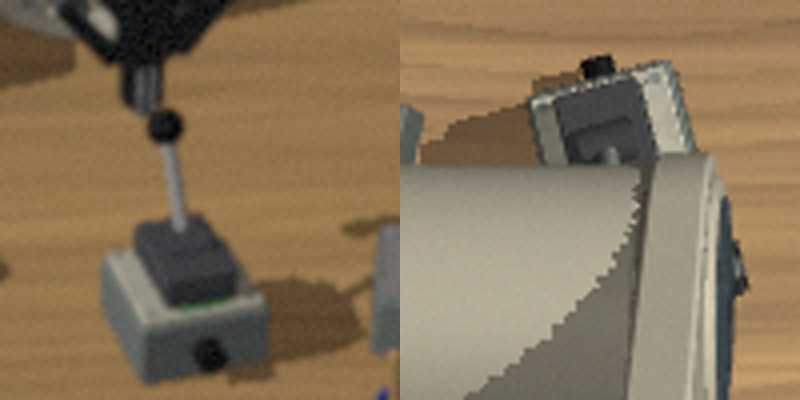

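In the scene crop the fingertips (148,105) stand behind the ball (165,127) on the off side, in line with it. Now I'll push gently along the switch's x axis at 5 mm per row.

Emit:
{"name": "jog_arm", "arguments": {"targets": [{"tx": 0.005, "ty": 0.0, "tz": 0.0, "spin": 0.0, "claw": 1.0}, {"tx": 0.01, "ty": 0.0, "tz": 0.0, "spin": 0.0, "claw": 1.0}, {"tx": 0.015, "ty": 0.0, "tz": 0.0, "spin": 0.0, "claw": 1.0}, {"tx": 0.02, "ty": 0.0, "tz": 0.0, "spin": 0.0, "claw": 1.0}, {"tx": 0.025, "ty": 0.0, "tz": 0.0, "spin": 0.0, "claw": 1.0}, {"tx": 0.03, "ty": 0.0, "tz": 0.0, "spin": 0.0, "claw": 1.0}, {"tx": 0.035, "ty": 0.0, "tz": 0.0, "spin": 0.0, "claw": 1.0}, {"tx": 0.04, "ty": 0.0, "tz": 0.0, "spin": 0.0, "claw": 1.0}]}}

```text
time_s: 14.65
tool_pos: [0.4983, 0.0068, 0.1049]
tool_rot: [[0.968, 0.252, 0.005], [0.252, -0.968, 0.0], [0.005, 0.001, -1.0]]
force: [-1.6, -0.4, 0.2]
gripper_width: 0.0004
```

```bash
python3 go.py 0.02 0 0.104
python3 - <<'E'
from cell import arm
import cv2,numpy as np
i=[arm.read_camera(n)["color"][:,:,::-1] for n in("scene",)]
cv2.imwrite("pics/sw2.png",cv2.resize(i[0][150:250,310:410],(500,500),interpolation=2))
E
```

```text
time 14.65 box xy of TCP [-0.0495 -0.0007] z 0.1049 force box [-1.63  0.01] 0.17
shift tool [ 0.0695 -0.0008  0.0012] yaw 14.582468768172996
```

View pics/sw2.png

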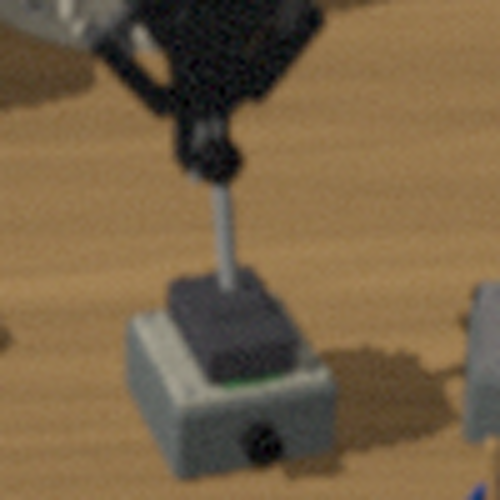

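The lever is moving with the fingers (ball at (210,158) in the crop) at about 1.6 N. I'll keep pushing.

Emit:
{"name": "jog_arm", "arguments": {"targets": [{"tx": 0.005, "ty": 0.0, "tz": 0.001, "spin": 0.0, "claw": 1.0}, {"tx": 0.01, "ty": 0.0, "tz": 0.001, "spin": 0.0, "claw": 1.0}, {"tx": 0.015, "ty": 0.0, "tz": 0.001, "spin": 0.0, "claw": 1.0}, {"tx": 0.02, "ty": 0.0, "tz": 0.001, "spin": 0.0, "claw": 1.0}, {"tx": 0.025, "ty": 0.0, "tz": 0.001, "spin": 0.0, "claw": 1.0}, {"tx": 0.03, "ty": 0.0, "tz": 0.001, "spin": 0.0, "claw": 1.0}, {"tx": 0.035, "ty": 0.0, "tz": 0.001, "spin": 0.0, "claw": 1.0}, {"tx": 0.04, "ty": 0.0, "tz": 0.001, "spin": 0.0, "claw": 1.0}]}}

```text
time_s: 15.5
tool_pos: [0.5385, 0.0172, 0.1043]
tool_rot: [[0.968, 0.252, 0.006], [0.252, -0.968, 0.0], [0.006, 0.001, -1.0]]
force: [-0.7, 0.4, 0.2]
gripper_width: 0.0
```

Emit:
{"name": "jog_arm", "arguments": {"targets": [{"tx": 0.004, "ty": 0.0, "tz": 0.001, "spin": 0.0, "claw": 1.0}, {"tx": 0.008, "ty": 0.0, "tz": 0.001, "spin": 0.0, "claw": 1.0}, {"tx": 0.012, "ty": 0.0, "tz": 0.001, "spin": 0.0, "claw": 1.0}, {"tx": 0.016, "ty": 0.0, "tz": 0.001, "spin": 0.0, "claw": 1.0}, {"tx": 0.019, "ty": 0.0, "tz": 0.001, "spin": 0.0, "claw": 1.0}, {"tx": 0.021, "ty": 0.0, "tz": 0.001, "spin": 0.0, "claw": 1.0}]}}

```text
time_s: 16.1
tool_pos: [0.5591, 0.0225, 0.1034]
tool_rot: [[0.968, 0.252, 0.006], [0.252, -0.968, 0.0], [0.006, 0.001, -1.0]]
force: [-1.1, -0.9, -0.4]
gripper_width: 0.0002
```

```bash
cat > ball.py <<'E'
from cell import arm
from h import *
import sys
c=arm.read_camera("scene");np.savez("sb.npz",**c);c=load("sb.npz");P=c["P"]
cv2.imwrite("pics/"+sys.argv[1],cv2.resize(c["color"][150:250,310:410,::-1],(500,500),interpolation=2))
V=c["color"].max(2);a=np.radians(14.65)
d=P-np.array([.546,.020,0]);X=d[...,0]*np.cos(a)+d[...,1]*np.sin(a);Y=-d[...,0]*np.sin(a)+d[...,1]*np.cos(a);Z=P[...,2]
m=(V<50)&(abs(Y)<.016)&(X>0)&(X<.075)&(Z>.115)&(Z<.17)
k,l,st,ce=cv2.connectedComponentsWithStats(m.astype(np.uint8))
from scipy.optimize import least_squares
for i in range(1,k):
    if st[i,4]>10:
        q=np.c_[X[l==i],Y[l==i],Z[l==i]]
        r=least_squares(lambda p:np.linalg.norm(q-[.08*np.sin(p[0]-.6),p[1],.072+.08*np.cos(p[0]-.6)],axis=1)-.013,[1.1,0],loss='soft_l1',f_scale=.002)
        print("ball",ce[i],st[i,4],q.mean(0).round(4),"angle",r.x.round(3),"rms",np.sqrt(np.mean(r.fun**2)).round(4))
E
python3 go.py 0.02 0 0.104; python3 ball.py sw3.png
```

```text
time 16.1 box xy of TCP [ 0.0133 -0.0009] z 0.1034 force box [-1.32 -0.56] -0.45
shift tool [ 0.0067 -0.0009 -0.0005] yaw 14.583225142510901
ball [359.69026549 193.0619469 ] 113 [ 0.035  -0.0047  0.1529] angle [ 1.007 -0.003] rms 0.0063
```

View pics/sw3.png

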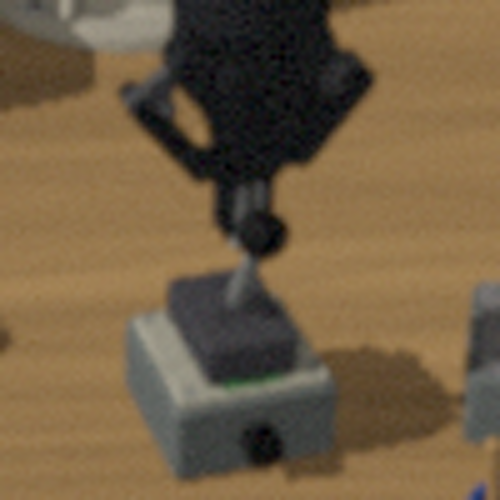

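The lever is past upright and leaning on (ball at (263,232) in the crop). I'll finish in small steps, watching for the force of the stop.

Emit:
{"name": "jog_arm", "arguments": {"targets": [{"tx": 0.002, "ty": 0.0, "tz": 0.0, "spin": 0.0, "claw": 1.0}, {"tx": 0.004, "ty": 0.0, "tz": 0.0, "spin": 0.0, "claw": 1.0}, {"tx": 0.005, "ty": 0.0, "tz": 0.0, "spin": 0.0, "claw": 1.0}, {"tx": 0.005, "ty": 0.0, "tz": 0.0, "spin": 0.0, "claw": 1.0}]}}

```text
time_s: 16.55
tool_pos: [0.5644, 0.0239, 0.1035]
tool_rot: [[0.968, 0.252, 0.007], [0.252, -0.968, 0.0], [0.006, 0.001, -1.0]]
force: [-0.5, 0.8, 0.5]
gripper_width: 0.0001
```

```bash
python3 go.py 0.021 0 0.104; python3 ball.py sw4.png
```

```text
time 16.55 box xy of TCP [ 0.0188 -0.0009] z 0.1035 force box [-0.25  0.94] 0.46
shift tool [ 0.0022 -0.0009 -0.0004] yaw 14.584259143156228
ball [356.56410256 190.23076923] 39 [ 0.0256 -0.0094  0.1562] angle [ 0.864 -0.002] rms 0.0049
ball [362.484375 198.375   ] 64 [ 0.0499 -0.0026  0.1464] angle [1.175 0.   ] rms 0.002
```

Emit:
{"name": "jog_arm", "arguments": {"targets": [{"tx": 0.001, "ty": 0.0, "tz": 0.0, "spin": 0.0, "claw": 1.0}, {"tx": 0.002, "ty": 0.0, "tz": 0.0, "spin": 0.0, "claw": 1.0}, {"tx": 0.002, "ty": 0.0, "tz": 0.0, "spin": 0.0, "claw": 1.0}]}}

```text
time_s: 16.9
tool_pos: [0.5664, 0.0244, 0.1036]
tool_rot: [[0.968, 0.252, 0.007], [0.252, -0.968, 0.0], [0.007, 0.001, -1.0]]
force: [-0.5, -0.6, -0.5]
gripper_width: -0.0001
```

```bash
python3 go.py 0.021 0 0.104; python3 ball.py sw5.png
```

```text
time 16.9 box xy of TCP [ 0.0208 -0.0009] z 0.1036 force box [-0.58 -0.43] -0.47
shift tool [ 0.0002 -0.0009 -0.0004] yaw 14.578438236689966
ball [357.89583333 190.35416667] 48 [ 0.0295 -0.0074  0.1578] angle [ 0.896 -0.002] rms 0.0066
ball [362.79104478 199.20895522] 67 [ 0.0522 -0.0027  0.1455] angle [ 1.199e+00 -1.000e-03] rms 0.0014
```

View pics/sw5.png

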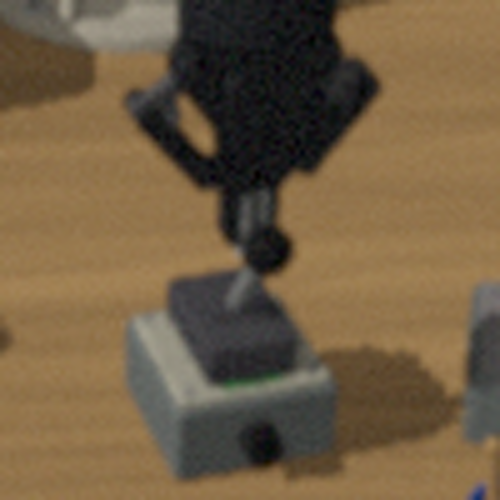

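Emit:
{"name": "jog_arm", "arguments": {"targets": [{"tx": 0.001, "ty": 0.0, "tz": 0.0, "spin": 0.0, "claw": 1.0}, {"tx": 0.001, "ty": 0.0, "tz": 0.0, "spin": 0.0, "claw": 1.0}]}}

```text
time_s: 17.15
tool_pos: [0.567, 0.0246, 0.1034]
tool_rot: [[0.968, 0.252, 0.006], [0.252, -0.968, 0.0], [0.006, 0.001, -1.0]]
force: [-2.3, -1.0, 0.0]
gripper_width: 0.0002
```

```bash
python3 go.py 0.022 0 0.104; python3 ball.py sw6.png
```

```text
time 17.15 box xy of TCP [ 0.0214 -0.0009] z 0.1034 force box [-2.49 -0.37] 0.01
shift tool [ 0.0006 -0.0009 -0.0005] yaw 14.585276868156871
ball [357.64444444 190.68888889] 45 [ 0.0299 -0.0082  0.1572] angle [ 0.908 -0.002] rms 0.0063
ball [362.95588235 199.38235294] 68 [ 0.0521 -0.0022  0.1448] angle [1.207 0.   ] rms 0.0017
```

The force has risen to 2.5 N with less travel, so the lever is at its stop (θ≈1.2). I'll back straight off, then rise.

Emit:
{"name": "jog_arm", "arguments": {"targets": [{"tx": -0.005, "ty": 0.0, "tz": 0.0, "spin": 0.0, "claw": 1.0}, {"tx": -0.02, "ty": 0.0, "tz": 0.0, "spin": 0.0, "claw": 1.0}, {"tx": -0.045, "ty": 0.0, "tz": 0.0, "spin": 0.0, "claw": 1.0}, {"tx": -0.07, "ty": 0.0, "tz": -0.01, "spin": 0.0, "claw": 1.0}, {"tx": -0.095, "ty": 0.0, "tz": -0.04, "spin": 0.0, "claw": 1.0}, {"tx": -0.11, "ty": 0.0, "tz": -0.08, "spin": 0.0, "claw": 1.0}, {"tx": -0.12, "ty": 0.0, "tz": -0.115, "spin": 0.0, "claw": 1.0}, {"tx": -0.12, "ty": 0.0, "tz": -0.13, "spin": 0.0, "claw": 1.0}]}}

```text
time_s: 18.0
tool_pos: [0.4503, -0.006, 0.2361]
tool_rot: [[0.968, 0.251, 0.011], [0.251, -0.968, 0.0], [0.011, 0.002, -1.0]]
force: [0.0, -0.1, 0.2]
gripper_width: -0.0002
```

Emit:
{"name": "jog_arm", "arguments": {"targets": [{"tx": 0.0, "ty": 0.02, "tz": -0.01, "spin": 0.0, "claw": 1.0}, {"tx": 0.0, "ty": 0.05, "tz": -0.02, "spin": 0.0, "claw": 1.0}, {"tx": 0.0, "ty": 0.08, "tz": -0.02, "spin": 0.0, "claw": 1.0}, {"tx": 0.0, "ty": 0.1, "tz": -0.02, "spin": 0.0, "claw": 1.0}, {"tx": 0.0, "ty": 0.1, "tz": -0.02, "spin": 0.0, "claw": 1.0}, {"tx": 0.0, "ty": 0.1, "tz": -0.02, "spin": 0.0, "claw": 1.0}]}}

```text
time_s: 18.6
tool_pos: [0.4749, -0.1027, 0.2562]
tool_rot: [[0.968, 0.25, 0.011], [0.25, -0.968, 0.001], [0.011, 0.002, -1.0]]
force: [0.4, 0.0, -0.4]
gripper_width: 0.0003
```

```bash
python3 go.py; python3 ball.py sw7.png
python3 - <<'E'
from cell import arm
import cv2
c=arm.read_camera("scene");cv2.imwrite("pics/fin.png",c["color"][:,:,::-1])
s=arm.state();print(s["time_s"],s["tool_pos"],s["force"])
E
```

```text
time 18.6 box xy of TCP [-0.0998 -0.1007] z 0.2562 force box [ 0.39 -0.07] -0.39
ball [363.19642857 199.85714286] 56 [ 0.0536 -0.0021  0.1443] angle [ 1.212 -0.   ] rms 0.0015
18.7 [ 0.47486066 -0.10199747  0.25620759] [0.51893154 0.61914131 0.16508376]
```

View pics/fin.png

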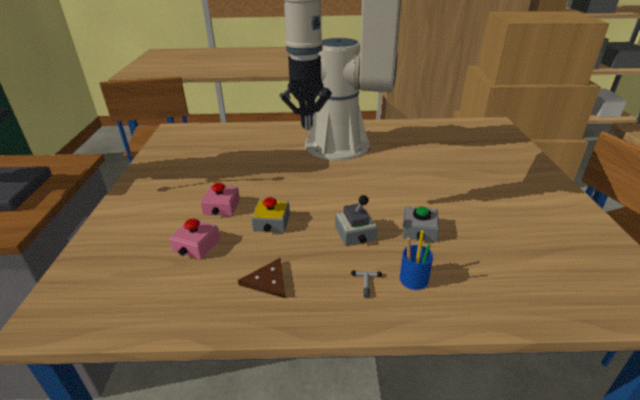

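View pics/sw7.png

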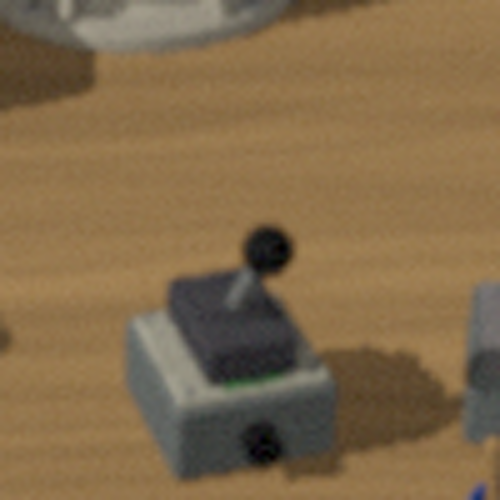

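The final picture shows the lever leaning to the green-strip side (ball at (363,200), θ≈1.2) and the arm clear (gripper at (305,100)). The stop, start box, blank, key and cup are where they were. I'll hand the job in.

```bash
python3 -c "
from cell import arm
print(arm.hand_in())"
```

```text
the job is handed in; nothing more can be done
None
```

I pointed at the emergency stop, then pushed the main switch lever to on and backed clear. I handed in at about 18.7 s of the 48 s allowed.

- **Pointing:** I held the shut fingertips still over the red cap on the yellow-topped box, not the pink look-alikes. The main hold lasted about 2.8 s with the fingertips roughly 2 cm above the cap as seen by the scene camera. No force was felt and the cap was not touched.
- **Switch:** I pushed the ball with closed fingers at about 1–2.5 N until the force rose at the stop. After backing off, the scene camera put the lever at about 1.2 rad, its on position. The arm was clear with no force, and the bystanders looked unmoved in the scene view.
- **A check that disagreed:** the reported tool point did not match the real fingertips. The scene and wrist cameras put the shut fingertips about 22 mm short of it. To check, I lowered the fingers over a bare patch of bench to a reported z of -17 mm and felt no contact, so they are at least 17 mm short.
- **Two holds:** because of this I held twice. The first was 2.4 s with the reported tool point 2 cm above the cap, which really left about 4 cm. The second, with the true gap at 2 cm, had the reported point about 1 mm below the cap's top. Both came before the lever was touched.

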